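Feel out the thread hand and unscrew the blender's blade unit

TASK

The blender jar is draining mouth-down in the black dish crate with its blade unit still screwed on top, and nobody remembers which way this one unscrews. Take hold of the collar and turn it gently both ways first until you have felt which way comes up against the glass stop (do not force it there, the glass chips); then turn it the other way until the thread lets go and lift it straight off without pulling on the glass. Set it down gently, blades down, on the mouth of the upright blue cup, and leave the cup standing and all the other washing-up where it is.

Things in the scene. Friction and masses are not known exactly. Their poses are not given: they have to be found in the camera images.
- collar (a point): Blade unit, one loose rigid piece of 130 to 210 g. This point is on its axis, half-way up the white ribbed collar to be gripped: 62 mm across, from 18 mm below this point (top of the foot flange) to 18 mm above. On top a rubber drive star, 30 mm across, to 30 mm above the point. Below, a stem with blades within 20 mm of the axis, down to 42 mm below the point. z up, along the thread's axis.
- flange (a point): Centre of the underside of the blade unit's round foot flange, 22 mm straight below the collar's point. The flange is 80 mm across and 4 mm thick, open inside 57 mm where it fits over the jar's neck. This underside is what rests on the cup's rim in the end.
- jar_neck (a point): Centre of the upper rim of the jar's glass neck, on the thread's axis, z up; at the start 2 mm above the collar's point. The three-start thread advances 18 mm a turn: the collar climbs 0.05 mm a degree as it unscrews. Its hand is not marked. A springy rubber gasket under the collar makes it stiff: 0.2 to 0.7 N m either way, less as it climbs (standing still between small steps, much less is read).
- neck_stop: Small glass stop on the neck inside the collar, 25 mm from the axis (its origin is the jar's). It ends the tightening turn, 4 to 15 degrees from the start; 0.1 N m beyond the drag puts about 4 N on it and it chips above 40 N. The thread lets go 61 to 90 degrees back from the stop (77 is mid-way); there the collar lifts straight off. Past 92 it meets the stop's back.
- jar: Clear glass blender jar, upside down in the crate, held by its handle between two prongs; it does not move. Origin at the centre of its mouth, on the crate's floor; 112 mm wide there, 165 mm high to the neck rim, z up; handle on its +x side, within 93 mm of the axis. The gasket presses collar and neck with some 30 N of contact; 30 N more of pull, push or levering is too much for the glass.
- blue_cup_rim (a point): Centre of the mouth of the upright, empty blue plastic cup standing on the plank beside the crate (on either side); loose, 70 g, 95 mm high, 72 mm across at the rim outside and 66 mm inside. z up.
- crate: Black dish crate on the plank, 300 mm (x) by 440 mm (y) and 115 mm high; origin at the centre of its underside. Fixed. Its lid section covers the -y end.
- ladle: Steel ladle lying across the crate's rim near its +y end; origin at mid-handle.
- saucepan: Aluminium saucepan, 134 mm across and 70 mm high, standing in the crate on the jar's +y side, its handle rising over the front rim to 160 mm above the plank; origin at the centre of its base.
- steel_tumbler: Steel tumbler, 70 mm across, 110 mm high, upright on the plank on the other side of the crate from the blue cup; origin at the centre of its base.
- blue_cup2: The second blue cup, upside down inside the crate under the lid section; origin at the centre of its mouth. Leave it.
There are look-alikes about, which are no part of the job. Of the things that look like the part that bears collar, the smallest one is meant.

How it is judged:
On the way, in this order (a step that is already met when the one before it is completed fails the run):
1. the collar has been turned the tightening way and felt against its stop (3 N or more) (contact force between blade_unit and neck_stop above 3 N and angle between the x axis of collar and the x axis of jar_neck, either way round below 0.6 rad), for 0.05 s.
2. the blade unit is unscrewed and lifted clear above the neck (z of collar in the frame of jar_neck above 0.045 m), for 0.1 s.
At the end, for the whole second after the job is handed in: The blade unit rests blades down on the rim of the upright blue cup: its axis within 10 mm of the cup's, its flange on the rim (the collar's point 17 to 28 mm above the cup's rim), tilted less than 7 degrees, the cup standing upright on the plank, all released and still (horizontal distance between collar and blue_cup_rim below 0.01 m and z of collar in the frame of blue_cup_rim between 0.017 and 0.028 m and angle between collar's own z axis and vertical below 0.12 rad and angle between blue_cup_rim's own z axis and vertical below 0.08 rad and height (world z) of blue_cup_rim below 0.1 m and linear speed of blade_unit below 0.03 m/s); the robot touches nothing.
It fails at once if the collar is forced against its glass stop (over 40 N) (contact force between blade_unit and neck_stop above 40 N).
It fails at once if the robot presses on the glass jar (over 15 N) (contact force between any of the fingers, the arm and jar above 15 N).
It fails at once if the blade unit is pulled, pushed or levered against the jar's neck (contact over 60 N in all, about twice what the gasket makes) (contact force between blade_unit and jar above 60 N and contact force between blade_unit and neck_stop below 3 N).
It fails at once if the blue cup is banged by the blade unit (over 100 N, as when dropped) or tipped (over 20 degrees) (contact force between blade_unit and blue_cup above 100 N or angle between blue_cup_rim's own z axis and vertical above 0.35 rad).
It fails at once if other washing-up is shifted by more than 25 mm (distance of any of ladle, saucepan, steel_tumbler, blue_cup2 from where it was at the start of the episode above 0.025 m).
It also fails if it takes over 58 s, if anything falls off the work surface, if the arm or the gripper's body presses on something with over 40 N, if the wrist force passes 120 N, or if a joint passes its speed limit or range.

ROBOT

A 7-joint arm with a two-finger parallel gripper is mounted at the origin on the work surface. World frame = base frame: x ahead of the robot, y to its left, z up, the work surface at z = 0. Lengths are in m, angles in rad, forces in N, time in s.
With the tool pointing down it reaches from about 0.4 to 0.85 m from the base axis. Payload 4.5 kg.
Tool frame: the origin (TCP) lies on the centre line of the jaws, within the pads' length; the fingertips stand 22 mm ahead of it and the grasp point (between the pads) lies 3 mm ahead of it (r.tip_extent is the distance from the TCP to the fingertips, in m); x points along the fingers, z is the direction in which the jaws open and shut, and the axes are right-handed (so a half turn about x gives the same grasp; the last joint's range is limited). The gripper opens to 85 mm and grips with 20 to 120 N. Pads are 22 mm wide; open, the fingers measure 114 mm over their backs; the gripper's body (76 mm by 85 mm) begins 54 mm behind the grasp point. The pads swing forward as they close: fully open they stand 13 mm farther back than shut.
Start: joints at [0.034, 0.689, -0.195, 1.565, 0.157, 0.902, -0.215], TCP at [0.625, 0, 0.253] pointing down, gripper open.
Joint ranges: [-3.01, 3.01], [-0.46, 2.08], [-1.47, 1.51], [0.13, 2.56], [-1, 4.14], [0.04, 2.09], [-2.66, 2.66]. Speed limits (rad/s): [2.57, 2.57, 3.14, 3.14, 3.14, 3.14, 3.14].

INTERFACE

Orientations are given as a 3x3 rotation matrix whose columns are the frame's x, y, z axes.
In Python, from workcell import r, hand, kin, optics gives the robot as it stands. Calls block until the motion is done:
- r.reach(position, orientation): joint-space move of the TCP to a pose.
- r.servo_line(position, vel=0.15, ori=None): straight line of the TCP; ori=None keeps the orientation; vel is the mean speed in m/s.
- r.move_j(angles): joint-space move.
- hand.ungrasp() and hand.grab(effort=None): open the fingers fully, or close them until they stop; effort is the grip in N (None keeps the last).
- r.dwell(seconds).
- kin.solve_ik(position, orientation): joint angles nearest the present ones, or None.
- r.state(): the state.
- optics.read_camera(name): name is "scene" or "side" or "wrist"; returns the picture (400x640x3 uint8, red, green, blue); there is no depth.
- optics.get_calibration(name): a dict with "intrinsics" (3x3 intrinsics, pixels), "D" ([k1, k2, p1, p2, k3] as OpenCV has them; the pictures are not rectified), "R" (3x3) and "t" (3): a world point X has camera coordinates R X + t; the wrist camera has in their place "hand_eye" (4x4, takes a point from camera to tool coordinates, whose origin is the TCP and whose axes are the tool frame's). Camera axes: x right, y down, z forward; pixel columns grow to the right and rows downward; lengths in m; the calibration is good to about 2 mm. A picture is of the moment at which its call begins: read the wrist's pose just before it. get_calibration takes no time and is no camera call.
A pose or a line that the arm cannot do raises r.MotionError and nothing moves.
- r.job_done(): hands the job in, once; it reports no verdict.
The state is a dict: "time_s": time; "joint_positions": joint angles; "qvel": joint speeds; "effort": joint torques, N m; "eef_pos": TCP position; "tcp_rot": TCP orientation; "force": force on the tool from outside, world axes, zero at the start; "torque": the same for the moment, N m; "opening": finger opening in m.
Only numpy, scipy, OpenCV 4.12 (cv2) and the standard library are available. Lean on these libraries where they do the work, as an engineer would, in place of code of your own. Each camera call takes 0.05 s, during which the arm holds its last target.

## Working session

There is one attempt and no reset: what is moved stays moved. The work goes in short steps, each a Python script; the robot and the scene stay as the last script left them, time stands still between calls to the robot, and variables do not carry over. Pictures are saved under pics/ and viewed, and the job is handed in when it is done.

```bash
ls; mkdir -p pics; python3 - <<'E'
from workcell import r,hand,kin,optics
import cv2,numpy as np
np.set_printoptions(precision=4,suppress=True)
for n in ["scene","side","wrist"]:
    im=optics.read_camera(n); cv2.imwrite(f"pics/{n}0.png",im[:,:,::-1])
    print(n,optics.get_calibration(n))
s=r.state(); print(s)
E
```

```text
pics
scene {'intrinsics': array([[419.2329,   0.    , 323.6769],
       [  0.    , 419.2329, 195.2779],
       [  0.    ,   0.    ,   1.    ]]), 'D': array([-0.0507,  0.    ,  0.    ,  0.    ,  0.    ]), 'R': array([[ 0.0201,  0.9997, -0.0132],
       [ 0.6848, -0.0234, -0.7284],
       [-0.7285,  0.0056, -0.6851]]), 't': array([-0.0153, -0.2842,  1.3384])}
side {'intrinsics': array([[479.5998,   0.    , 318.1483],
       [  0.    , 479.5998, 198.3542],
       [  0.    ,   0.    ,   1.    ]]), 'D': array([-0.0079,  0.    ,  0.    ,  0.    ,  0.    ]), 'R': array([[ 0.9863, -0.1639,  0.0203],
       [-0.0661, -0.5045, -0.8609],
       [ 0.1513,  0.8477, -0.5084]]), 't': array([-0.5557,  0.1447,  1.0857])}
wrist {'intrinsics': array([[301.2169,   0.    , 316.3805],
       [  0.    , 301.2169, 199.8993],
       [  0.    ,   0.    ,   1.    ]]), 'D': array([-0.052,  0.   ,  0.   ,  0.   ,  0.   ]), 'hand_eye': array([[ 0.0002, -0.2872,  0.9579, -0.1208],
       [ 0.0001, -0.9579, -0.2872,  0.0731],
       [ 1.    ,  0.0001, -0.0002, -0.0001],
       [ 0.    ,  0.    ,  0.    ,  1.    ]])}
{'time_s': 0.15, 'joint_positions': array([ 0.0338,  0.6898, -0.1945,  1.5661,  0.1573,  0.9025, -0.2151]), 'qvel': array([-0.001 , -0.004 ,  0.0016, -0.0045,  0.0003,  0.002 , -0.001 ]), 'effort': array([ -0.0006, -53.9937,  -1.2682, -15.8719,   0.0092,   0.0065,
         0.    ]), 'eef_pos': array([ 0.6245, -0.    ,  0.2527]), 'tcp_rot': array([[-0.0014, -0.0001,  1.    ],
       [-0.0001,  1.    ,  0.0001],
       [-1.    , -0.0001, -0.0014]]), 'force': array([ 0.1524, -0.5085,  0.2299]), 'torque': array([ 0.0093, -0.007 , -0.0148]), 'opening': 0.0851674959776646}
```

View pics/scene0.png

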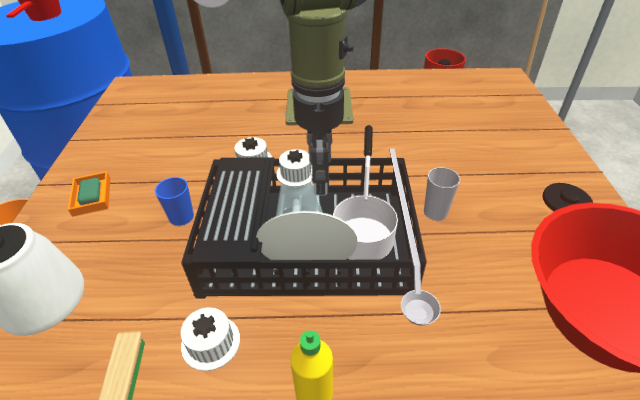

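View pics/side0.png

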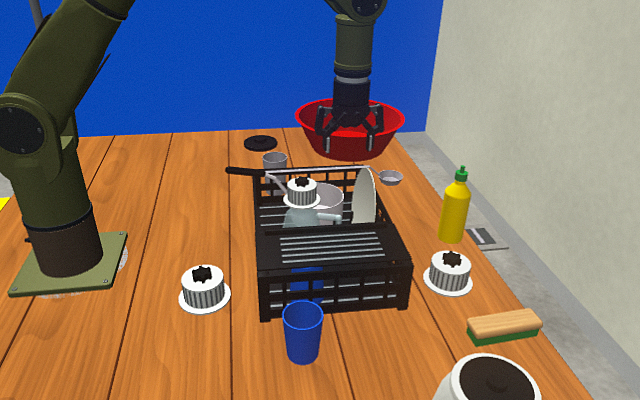

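View pics/wrist0.png

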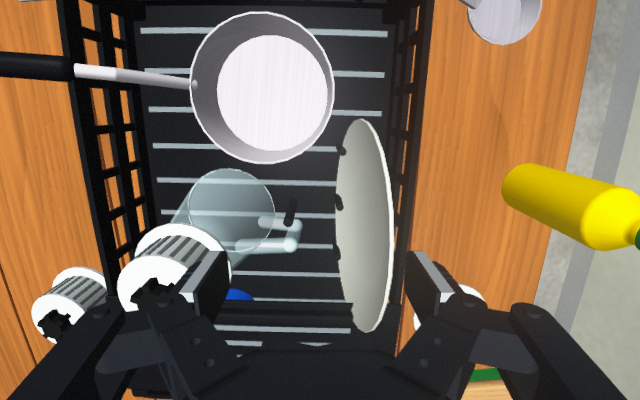

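```bash
python3 - <<'E'
import cv2
def crop(n,x0,y0,w,h,s,o):
    im=cv2.imread(f"pics/{n}0.png")[y0:y0+h,x0:x0+w]; cv2.imwrite(f"pics/{o}.png",cv2.resize(im,None,fx=s,fy=s,interpolation=cv2.INTER_CUBIC))
crop("scene",140,130,200,120,4,"c_scene"); crop("side",250,160,120,90,6,"c_side"); crop("side",265,280,80,90,6,"c_side2")
E
```

```text
(no output)
```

View pics/c_scene.png

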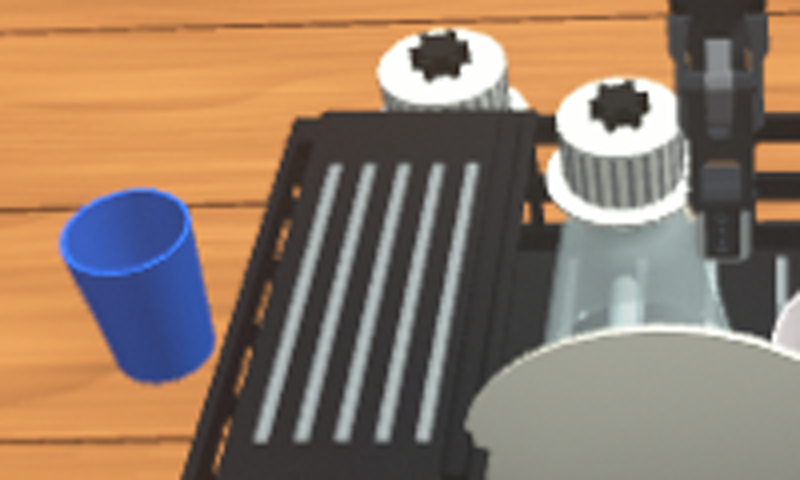

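View pics/c_side.png

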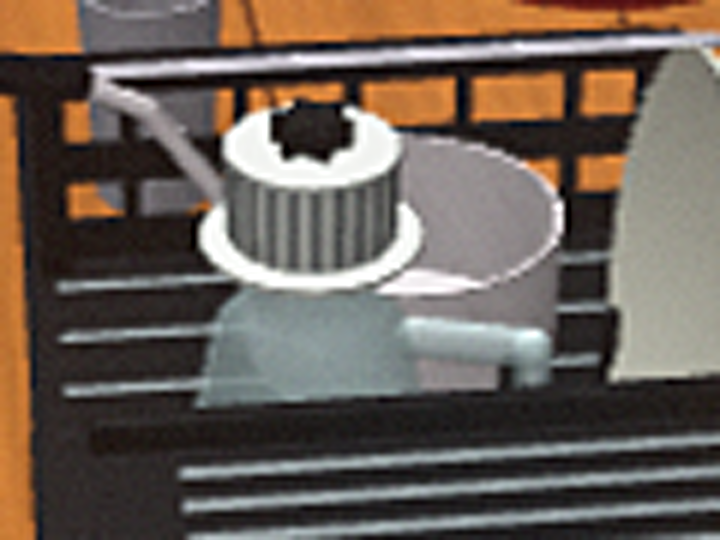

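View pics/c_side2.png

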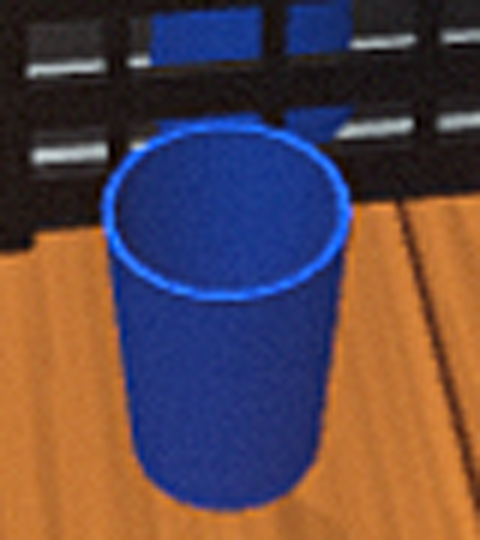

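```bash
cat > h.py <<'E'
from workcell import r,hand,kin,optics
import cv2,numpy as np
from scipy.optimize import least_squares
np.set_printoptions(precision=4,suppress=True)
def proj(n,P,pose=None):
    c=optics.get_calibration(n); K=np.array(c["intrinsics"]);D=np.array(c["D"])
    if n=="wrist":
        p,R=pose; H=np.array(c["hand_eye"]); T=np.eye(4);T[:3,:3]=R;T[:3,3]=p; M=np.linalg.inv(T@H); Rc,t=M[:3,:3],M[:3,3]
    else: Rc,t=np.array(c["R"]),np.array(c["t"])
    return cv2.projectPoints(np.asarray(P,float).reshape(-1,1,3),cv2.Rodrigues(Rc)[0],t,K,D)[0].reshape(-1,2)
A=np.linspace(0,2*np.pi,361)
def circ(c,rad): return np.c_[c[0]+rad*np.cos(A),c[1]+rad*np.sin(A),np.full(361,c[2])]
def bbox(uv): return np.array([uv[:,0].min(),uv[:,0].max(),uv[:,1].min(),uv[:,1].max()])
# obs: list of (cam, dz, rad, [l,r,t,b] with nan, pose)
def fit(obs,x0,zfix=None):
    def f(x):
        c=np.r_[x[:2],zfix if zfix is not None else x[2]]
        e=[]
        for n,dz,rad,bb,pose in obs:
            d=bbox(proj(n,circ(c+[0,0,dz],rad),pose))-np.array(bb,float); e+=list(d[~np.isnan(d)])
        return np.array(e)
    s=least_squares(f,x0); return s.x,s.fun
def cc(x0,y0,s,bb): 
    o=np.array([x0,x0,y0,y0]); return (np.array(bb,float)+.5)/s-.5+o
def save(n,im): cv2.imwrite(f"pics/{n}.png",im[:,:,::-1])
E
python3 - <<'E'
from h import *
N=np.nan
cs=cc(140,130,4,[61,192,188,276]); cd=cc(265,280,6,[103,351,121,299])
for l in ([("scene",0,.036,cs,None)],[("side",0,.036,cd,None)],[("scene",0,.036,cs,None),("side",0,.036,cd,None)]):
    print("cup",*fit(l,[.6,-.3,.095]),fit(l,[.6,-.3],.095)[0])
s=[("scene",.018,.031,cc(140,130,4,[556,687,77,N]),None),("scene",-.018,.040,cc(140,130,4,[547,N,N,224]),None)]
d=[("side",.018,.031,cc(250,160,6,[221,405,99,188]),None),("side",-.018,.040,cc(250,160,6,[198,425,N,292]),None)]
for l in (s,d,s+d): print("col",*fit(l,[.6,-.1,.17]))
E
```

```text
cup [ 0.4758 -0.3322  0.0921] [-0.0874  0.0881  0.1368 -0.1293] [ 0.479  -0.3307]
cup [ 0.4794 -0.3276  0.0891] [-0.018   0.018   0.0261 -0.0242] [ 0.4785 -0.3335]
cup [ 0.4784 -0.3316  0.0936] [-0.3259 -0.0448  0.3972  0.2169 -0.3792 -0.0516 -0.2541 -0.1099] [ 0.4786 -0.3321]
col [ 0.5273 -0.048   0.1877] [ 0.503  -0.2886 -0.2372 -0.2209  0.2293]
col [ 0.5112 -0.0806  0.1942] [ 0.1607 -0.3495  0.1015 -0.2086 -0.0932  0.2852  0.1137]
col [ 0.5152 -0.0496  0.1769] [ 0.529  -0.8866  0.4815 -0.1388  0.2413  0.5512 -1.0131  0.4003 -0.4149
  0.4313 -0.5032 -0.7172]
```

```bash
python3 - <<'E'
from h import *
R=np.array([[0,0,1.],[0,1,0],[-1,0,0]])
r.reach([.515,-.05,.262],R)
s=r.state(); print(s["time_s"],s["joint_positions"],s["eef_pos"],s["force"],s["torque"])
im=optics.read_camera("wrist"); save("w1",im)
np.save("w1pose.npy",np.c_[s["tcp_rot"],s["eef_pos"]])
save("w1z",cv2.resize(im[90:390,180:480],None,fx=2,fy=2,interpolation=cv2.INTER_CUBIC))
E
```

```text
0.7 [ 0.1435  0.5383 -0.2123  1.8766  0.1605  0.7423 -0.1588] [ 0.5149 -0.0503  0.2624] [-0.0556  0.0617  0.0633] [ 0.047  -0.0469 -0.0098]
```

View pics/w1.png

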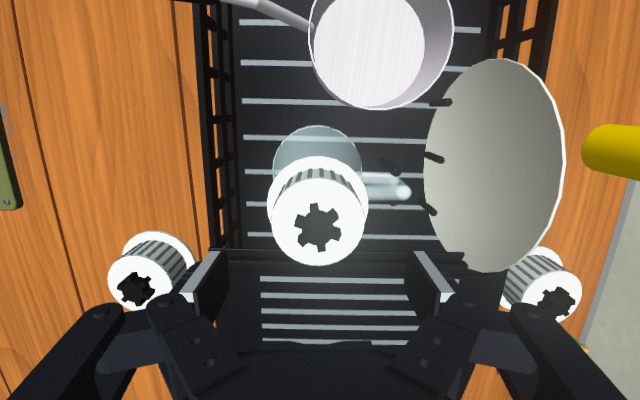

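View pics/w1z.png

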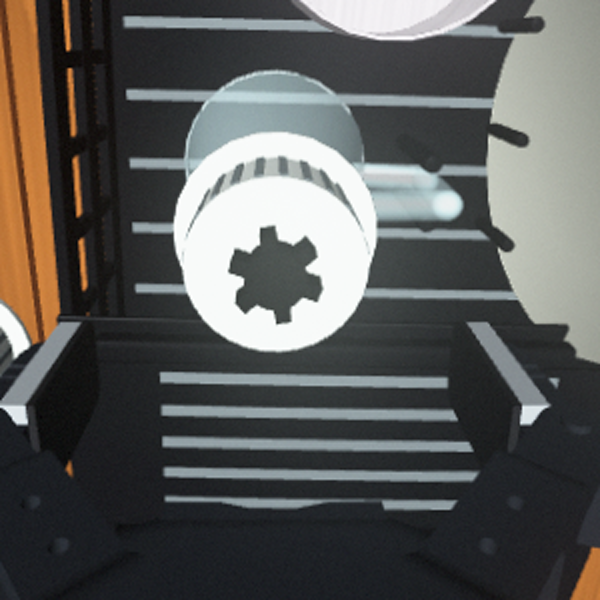

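```bash
python3 - <<'E'
from h import *
N=np.nan
P=np.load("w1pose.npy"); pose=(P[:,3],P[:,:3])
s=[("scene",.018,.031,cc(140,130,4,[556,687,77,N]),None),("scene",-.018,.040,cc(140,130,4,[547,N,N,224]),None)]
d=[("side",.018,.031,cc(250,160,6,[221,405,99,188]),None),("side",-.018,.040,cc(250,160,6,[198,425,N,292]),None)]
w=[("wrist",.018,.031,cc(180,90,2,[182,371,175,352]),pose),("wrist",-.018,.040,cc(180,90,2,[173,378,131,N]),pose)]
for l in (w,w+s,w+d,w+s+d): print("col",*fit(l,[.52,-.05,.18]))
for z in (.172,.175,.178,.182): print(z,fit(w,[.52,-.05],z)[0],fit(w+s+d,[.52,-.05],z)[0])
E
```

```text
col [ 0.5158 -0.0492  0.1794] [ 0.1427 -0.3698  0.3369 -0.204  -0.2939  0.5606 -0.178 ]
col [ 0.5159 -0.0493  0.179 ] [ 0.2785 -0.4326  0.3295 -0.3879 -0.1691  0.499  -0.1417  0.5524 -0.7892
 -0.1902 -0.1231 -0.3663]
col [ 0.5158 -0.0498  0.1776] [ 0.5323 -0.8933  0.605  -0.7746  0.0796  0.0772  0.2473  0.835  -0.7164
  0.1361 -0.6865  0.7083 -0.2098 -0.9778]
col [ 0.5158 -0.0497  0.1778] [ 0.4588 -0.8556  0.5001 -0.7708  0.0119  0.1139  0.1337  0.4141 -0.9611
  0.2794 -0.2543  0.0797  0.8216 -0.7293  0.0249 -0.8035  0.6952 -0.2225
 -1.0934]
0.172 [ 0.5159 -0.0513] [ 0.5157 -0.0509]
0.175 [ 0.5159 -0.0505] [ 0.5157 -0.0503]
0.178 [ 0.5159 -0.0496] [ 0.5158 -0.0496]
0.182 [ 0.5158 -0.0485] [ 0.5159 -0.0488]
```

```bash
python3 - <<'E'
from h import *
def p(l):
    s=r.state(); print(l,round(s["time_s"],2),s["eef_pos"],s["force"],s["torque"],round(s["opening"],4),r.tip_extent)
p("a")
r.servo_line([.5158,-.0497,.187],vel=.1); p("down")
hand.grab(20); p("g20")
r.dwell(.2); p("d")
E
```

```text
a 0.75 [ 0.5159 -0.0496  0.2623] [ 0.4019  1.1237 -0.1763] [-0.003  -0.0333  0.0322] 0.0857 0.022
down 1.65 [ 0.5163 -0.0496  0.1874] [ 0.1496  0.2344 -0.3882] [-0.0094 -0.0133  0.0253] 0.0855 0.022
g20 1.99 [ 0.5162 -0.0498  0.1878] [0.2474 0.251  5.9915] [-0.0376  0.2408 -0.0458] 0.061 0.022
d 2.19 [ 0.5162 -0.0498  0.1878] [-0.5835 -0.3792  5.9509] [-0.0367  0.2337 -0.0136] 0.0614 0.022
```

```bash
cat >> h.py <<'E'
def p(l):
    s=r.state(); print(l,round(s["time_s"],2),s["eef_pos"],s["force"],s["torque"],round(s["opening"],4)); return s
def Rz(a): return np.array([[np.cos(a),-np.sin(a),0],[np.sin(a),np.cos(a),0],[0,0,1]])
R0=np.array([[0,0,1.],[0,1,0],[-1,0,0]])
E
python3 - <<'E'
from h import *
hand.grab(60); p("g60")
r.dwell(.1); s=p("d")
P=s["eef_pos"]
r.servo_line([.5158,-.0497,.1875],vel=.01); p("up.5")
r.dwell(.1);p("")
im=optics.read_camera("side"); save("s1",cv2.resize(im[130:250,230:390],None,fx=5,fy=5,interpolation=cv2.INTER_CUBIC))
E
```

```text
g60 2.41 [ 0.5164 -0.0497  0.188 ] [-0.0347 -1.0783  7.8524] [-0.0354  0.3155  0.0262] 0.0604
d 2.51 [ 0.5164 -0.0498  0.188 ] [-0.7533 -0.1783  8.1385] [-0.0272  0.3671 -0.0317] 0.0601
up.5 2.76 [ 0.5164 -0.0498  0.1881] [-0.3707 -0.84    6.803 ] [-0.0721  0.1556 -0.0204] 0.0602
 2.86 [ 0.5164 -0.0498  0.1881] [-1.0393  0.0106  7.4054] [-0.0093  0.2054  0.0115] 0.0603
```

View pics/s1.png

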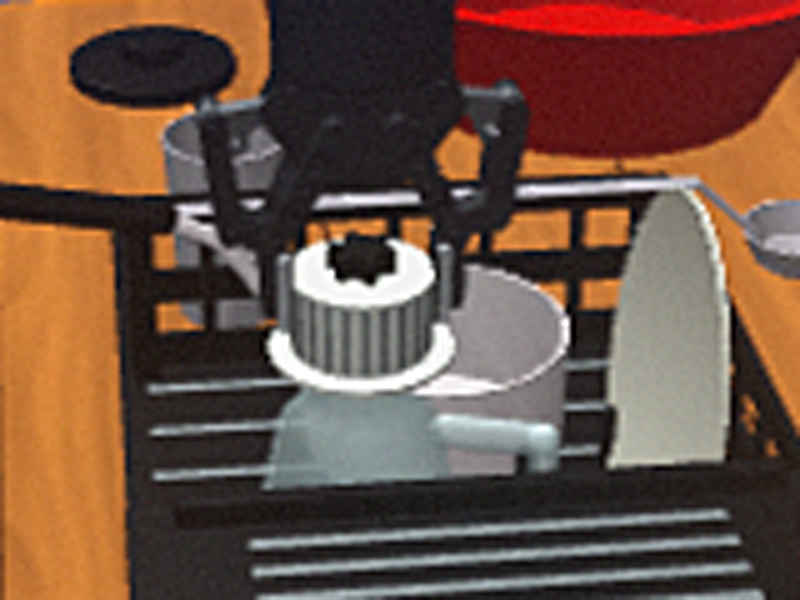

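```bash
cat >> h.py <<'E'
C=np.array([.5158,-.0497])
def yaw(s): 
    z=s["tcp_rot"][:,2]; return np.degrees(np.arctan2(z[1],z[0]))
def turn(deg,z=.188,c=C):
    q=kin.solve_ik([c[0],c[1],z],Rz(np.radians(deg))@R0)
    r.move_j(q); s=r.state()
    print(f"cmd {deg:6.2f} yaw {yaw(s):6.2f} t {s['time_s']:.2f} q7 {s['joint_positions'][6]:.3f} p",s["eef_pos"],"F",s["force"],"T",s["torque"],"e7 %.3f"%s["effort"][6],round(s["opening"],4),flush=True); return s
E
python3 - <<'E'
from h import *
turn(0)
for d in (.5,1,1.5,2): turn(d)
E
```

```text
cmd   0.00 yaw  -0.00 t 3.16 q7 -0.199 p [ 0.5164 -0.0498  0.1882] F [2.0631 0.4995 2.5755] T [-0.1409 -0.1701  0.0295] e7 -0.014 0.0601
cmd   0.50 yaw   0.48 t 3.41 q7 -0.193 p [ 0.5163 -0.0498  0.1882] F [ 1.7464 -0.3658  3.0553] T [-0.1297 -0.3182 -0.1826] e7 0.192 0.0604
cmd   1.00 yaw   1.00 t 3.66 q7 -0.187 p [ 0.5162 -0.0498  0.1881] F [ 1.8781 -0.381   3.5115] T [-0.1664 -0.4902 -0.2167] e7 0.196 0.0604
cmd   1.50 yaw   1.51 t 3.91 q7 -0.181 p [ 0.5161 -0.0498  0.1881] F [ 2.3912 -1.2376  3.559 ] T [-0.1922 -0.5394 -0.1219] e7 0.170 0.0601
cmd   2.00 yaw   2.01 t 4.16 q7 -0.175 p [ 0.516  -0.0498  0.1881] F [ 2.6668 -0.7289  4.1943] T [-0.2589 -0.5548 -0.1502] e7 0.183 0.0603
```

```bash
cat >> h.py <<'E'
def turn2(deg,z=.188,c=C,q=True):
    q=kin.solve_ik([c[0],c[1],z],Rz(np.radians(deg))@R0)
    r.move_j(q); s=r.state()
    print(f"cmd {deg:6.2f} yaw {yaw(s):7.3f} t {s['time_s']:.2f} dq7 {1e3*(q-s['joint_positions'])[6]:.2f}m Fz {s['force'][2]:.2f} z {s['eef_pos'][2]:.5f} Tz {s['torque'][2]:.3f} e7 {s['effort'][6]:.3f}",flush=True); return s
E
python3 - <<'E'
from h import *
turn2(2)
for d in (1.8,1.6,1.4,1,.5,0,-1,-2,-3): turn2(d)
E
```

```text
cmd   2.00 yaw   2.005 t 4.41 dq7 -0.09m Fz 4.32 z 0.18808 Tz -0.124 e7 0.166
cmd   1.80 yaw   1.816 t 4.66 dq7 -0.11m Fz 3.54 z 0.18808 Tz -0.071 e7 0.020
cmd   1.60 yaw   1.618 t 4.91 dq7 -0.11m Fz 3.87 z 0.18808 Tz 0.065 e7 -0.079
cmd   1.40 yaw   1.410 t 5.16 dq7 -0.09m Fz 4.32 z 0.18808 Tz 0.147 e7 -0.165
cmd   1.00 yaw   0.989 t 5.41 dq7 0.15m Fz 4.77 z 0.18813 Tz 0.113 e7 -0.125
cmd   0.50 yaw   0.492 t 5.66 dq7 0.15m Fz 4.45 z 0.18811 Tz 0.128 e7 -0.115
cmd   0.00 yaw  -0.009 t 5.91 dq7 0.17m Fz 6.19 z 0.18814 Tz 0.141 e7 -0.114
cmd  -1.00 yaw  -1.033 t 6.16 dq7 0.39m Fz 6.07 z 0.18814 Tz 0.010 e7 -0.008
cmd  -2.00 yaw  -2.033 t 6.41 dq7 0.43m Fz 6.39 z 0.18819 Tz -0.041 e7 -0.002
cmd  -3.00 yaw  -3.031 t 6.66 dq7 0.42m Fz 7.92 z 0.18824 Tz -0.024 e7 -0.004
```

```bash
python3 - <<'E'
from h import *
for d in (-2,-1,0,1,2,3,3.5): turn2(d)
d=3.5; base=[]
while d<9:
    d+=.2; s=turn2(d); e=s["effort"][6]; 
    if len(base)>2 and e>np.mean(base)+.15 or e>.45: print("RISE",base[-3:]); break
    base.append(e)
E
```

```text
cmd  -2.00 yaw  -2.027 t 6.91 dq7 0.33m Fz 6.63 z 0.18822 Tz -0.055 e7 0.001
cmd  -1.00 yaw  -1.035 t 7.16 dq7 0.38m Fz 7.20 z 0.18818 Tz 0.001 e7 0.024
cmd   0.00 yaw  -0.038 t 7.41 dq7 0.39m Fz 7.19 z 0.18812 Tz 0.002 e7 0.020
cmd   1.00 yaw   0.958 t 7.66 dq7 0.41m Fz 6.70 z 0.18808 Tz -0.024 e7 0.042
cmd   2.00 yaw   1.950 t 7.91 dq7 0.47m Fz 6.14 z 0.18803 Tz -0.092 e7 0.058
cmd   3.00 yaw   2.957 t 8.16 dq7 0.43m Fz 6.02 z 0.18799 Tz -0.050 e7 0.036
cmd   3.50 yaw   3.423 t 8.41 dq7 0.73m Fz 6.45 z 0.18797 Tz -0.146 e7 0.164
cmd   3.70 yaw   3.603 t 8.66 dq7 0.87m Fz 6.36 z 0.18796 Tz -0.243 e7 0.243
cmd   3.90 yaw   3.801 t 8.91 dq7 0.89m Fz 6.61 z 0.18797 Tz -0.290 e7 0.254
cmd   4.10 yaw   4.001 t 9.16 dq7 0.90m Fz 6.28 z 0.18793 Tz -0.239 e7 0.243
cmd   4.30 yaw   4.197 t 9.41 dq7 0.93m Fz 5.20 z 0.18796 Tz -0.232 e7 0.254
cmd   4.50 yaw   4.400 t 9.66 dq7 0.91m Fz 5.89 z 0.18793 Tz -0.299 e7 0.265
cmd   4.70 yaw   4.598 t 9.91 dq7 0.92m Fz 5.18 z 0.18792 Tz -0.268 e7 0.257
cmd   4.90 yaw   4.803 t 10.16 dq7 0.89m Fz 5.52 z 0.18791 Tz -0.286 e7 0.256
cmd   5.10 yaw   5.003 
[... 920 characters left out ...]
.50 yaw   7.459 t 13.41 dq7 0.35m Fz 5.48 z 0.18780 Tz -0.357 e7 0.325
cmd   7.70 yaw   7.681 t 13.66 dq7 0.18m Fz 4.82 z 0.18779 Tz -0.311 e7 0.319
cmd   7.90 yaw   7.901 t 13.91 dq7 0.01m Fz 4.56 z 0.18777 Tz -0.338 e7 0.312
cmd   8.10 yaw   8.111 t 14.16 dq7 -0.06m Fz 4.36 z 0.18779 Tz -0.312 e7 0.299
cmd   8.30 yaw   8.307 t 14.41 dq7 -0.05m Fz 4.32 z 0.18780 Tz -0.315 e7 0.310
cmd   8.50 yaw   8.508 t 14.66 dq7 -0.06m Fz 4.11 z 0.18778 Tz -0.304 e7 0.309
cmd   8.70 yaw   8.702 t 14.91 dq7 -0.01m Fz 2.94 z 0.18777 Tz -0.404 e7 0.342
cmd   8.90 yaw   8.903 t 15.16 dq7 -0.03m Fz 1.58 z 0.18778 Tz -0.365 e7 0.351
cmd   9.10 yaw   9.100 t 15.41 dq7 -0.03m Fz 1.45 z 0.18778 Tz -0.405 e7 0.385
```

```bash
python3 - <<'E'
from h import *
im=optics.read_camera("wrist"); save("w2",cv2.resize(im[180:400,200:440],None,fx=3,fy=3,interpolation=cv2.INTER_CUBIC))
p("")
E
```

```text
15.46 [ 0.5152 -0.0497  0.1878] [-4.1176 -0.202   1.601 ] [ 0.0448  1.0886 -0.356 ] 0.0601
```

View pics/w2.png

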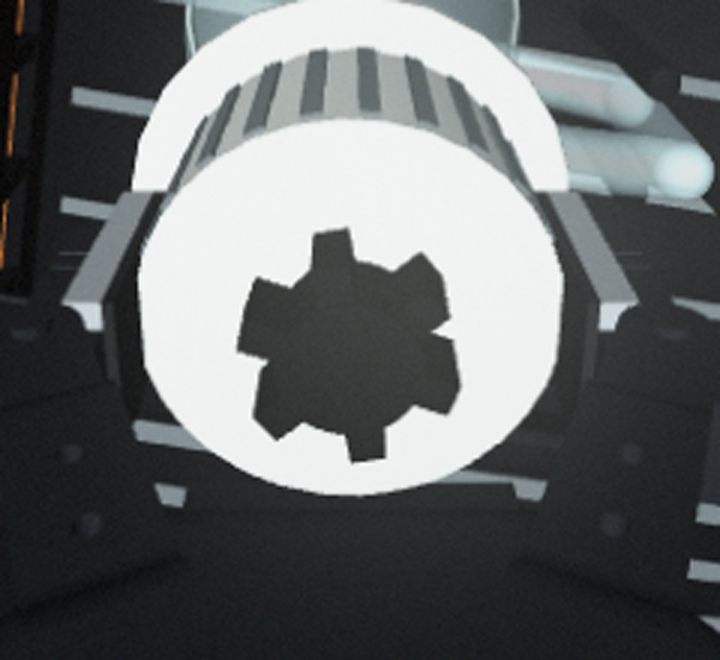

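```bash
python3 - <<'E'
from h import *
for cx in (.5153,.5148):
    s=turn2(9.1,c=[cx,-.0497]); print(s["eef_pos"],s["force"],s["torque"],s["tcp_rot"][:,0])
E
```

```text
cmd   9.10 yaw   9.098 t 15.71 dq7 -0.02m Fz -0.21 z 0.18782 Tz -0.411 e7 0.381
[ 0.5153 -0.0497  0.1878] [-3.4473  0.1496 -0.2061] [-0.0643  0.9133 -0.411 ] [-0.0002  0.     -1.    ]
cmd   9.10 yaw   9.096 t 15.96 dq7 0.01m Fz -3.58 z 0.18786 Tz -0.391 e7 0.386
[ 0.5152 -0.0497  0.1879] [-1.5229  0.5141 -3.5796] [-0.0819  0.5489 -0.3913] [ 0.0007  0.0001 -1.    ]
```

```bash
cat >> h.py <<'E'
def seek(d,dmax,c,z,step=.2,lim=.6):
    h=[]
    while d<dmax:
        d+=step; s=turn2(d,z=z,c=c); e=s["effort"][6]; h.append(e)
        if e>lim or len(h)>2 and h[-1]-h[-3]>.15: print("RISE",s["force"],s["torque"]); break
    print(s["force"],s["torque"],s["eef_pos"])
E
python3 - <<'E'
from h import *
seek(9.1,12.6,[.5148,-.0497],.1876)
E
```

```text
cmd   9.30 yaw   9.300 t 16.21 dq7 -0.04m Fz -0.69 z 0.18780 Tz -0.372 e7 0.378
cmd   9.50 yaw   9.493 t 16.46 dq7 -0.00m Fz 0.42 z 0.18779 Tz -0.442 e7 0.430
cmd   9.70 yaw   9.698 t 16.71 dq7 -0.04m Fz 1.03 z 0.18777 Tz -0.444 e7 0.447
cmd   9.90 yaw   9.893 t 16.96 dq7 -0.05m Fz 1.44 z 0.18773 Tz -0.420 e7 0.451
cmd  10.10 yaw  10.095 t 17.21 dq7 -0.08m Fz 2.14 z 0.18773 Tz -0.490 e7 0.468
cmd  10.30 yaw  10.295 t 17.46 dq7 -0.05m Fz 3.11 z 0.18773 Tz -0.499 e7 0.471
cmd  10.50 yaw  10.496 t 17.71 dq7 -0.08m Fz 1.96 z 0.18770 Tz -0.485 e7 0.476
cmd  10.70 yaw  10.684 t 17.96 dq7 -0.01m Fz 2.47 z 0.18769 Tz -0.505 e7 0.516
cmd  10.90 yaw  10.891 t 18.21 dq7 -0.07m Fz 3.23 z 0.18770 Tz -0.488 e7 0.520
cmd  11.10 yaw  11.091 t 18.46 dq7 -0.05m Fz 2.95 z 0.18768 Tz -0.531 e7 0.521
cmd  11.30 yaw  11.274 t 18.71 dq7 0.05m Fz 2.81 z 0.18769 Tz -0.565 e7 0.570
cmd  11.50 yaw  11.470 t 18.96 dq7 0.08m Fz 2.87 z 0.18768 Tz -0.574 e7 0.573
cmd  11.70 yaw  11.670 t 19.21 dq7 0.07m Fz 2.94 z 0.18766 Tz -0.573 e7 0.570
cmd  11.90 yaw  11.862 t 19.46 dq7 0.10m Fz 3.22 z 0.18768 Tz -0.568 e7 0.580
cmd  12.10 yaw  12.058 t 19.71 dq7 0.10m Fz 2.67 z 0.18766 Tz -0.613 e7 0.595
cmd  12.30 yaw  12.246 t 19.96 dq7 0.19m Fz 2.93 z 0.18763 Tz -0.635 e7 0.617
RISE [ 0.926  -5.4406  2.9322] [-1.1799 -0.0221 -0.6352]
[ 0.926  -5.4406  2.9322] [-1.1799 -0.0221 -0.6352] [ 0.515  -0.0503  0.1876]
```

```bash
python3 - <<'E'
from h import *
c=[.5148,-.0503]; d=12.3; h=[.617]
s=turn2(d,z=.1874,c=c); print(s["force"])
while d<15.8:
    d+=.2; s=turn2(d,z=.1874,c=c); e=s["effort"][6]; h.append(e)
    if e>.95 or h[-1]-h[-2]>.12 or len(h)>2 and h[-1]-h[-3]>.14: print("RISE"); break
print(s["force"],s["torque"],s["eef_pos"])
E
```

```text
cmd  12.30 yaw  12.284 t 20.21 dq7 0.12m Fz 4.60 z 0.18763 Tz -0.617 e7 0.603
[-0.118  -4.8912  4.5986]
cmd  12.50 yaw  12.478 t 20.46 dq7 0.12m Fz 4.55 z 0.18762 Tz -0.612 e7 0.624
cmd  12.70 yaw  12.660 t 20.71 dq7 0.29m Fz 3.67 z 0.18762 Tz -0.679 e7 0.705
cmd  12.90 yaw  12.853 t 20.96 dq7 0.26m Fz 4.97 z 0.18761 Tz -0.790 e7 0.747
cmd  13.10 yaw  13.044 t 21.21 dq7 0.31m Fz 5.06 z 0.18761 Tz -0.756 e7 0.779
cmd  13.30 yaw  13.233 t 21.46 dq7 0.42m Fz 4.95 z 0.18759 Tz -0.851 e7 0.852
cmd  13.50 yaw  13.424 t 21.71 dq7 0.50m Fz 5.71 z 0.18762 Tz -0.901 e7 0.890
cmd  13.70 yaw  13.623 t 21.96 dq7 0.45m Fz 4.91 z 0.18760 Tz -0.957 e7 0.983
RISE
[ 1.12   -3.9201  4.9121] [-1.0826 -0.0834 -0.9568] [ 0.5151 -0.0506  0.1876]
```

```bash
cat >> h.py <<'E'
def unscrew(d0,d1,step,c,zb,elim=.9):
    d=d0; c=np.array(c,float)
    while d>d1+1e-6:
        d=max(d-step,d1); s=turn2(d,z=zb+5e-5*(13.7-d),c=c); F=s["force"]
        c+=np.clip(F[:2]*1e-4,-4e-4,4e-4); 
        zb+=np.clip((F[2]-0)*3e-5,-1e-4,1e-4)
        print("    F",F,"T",s["torque"][:2],"c",c,"zb %.5f"%zb)
        if abs(F).max()>18 or abs(s["effort"][6])>elim: print("STOP"); break
    return d,c,zb
E
python3 - <<'E'
from h import *
a=unscrew(13.7,11.7,1,[.5149,-.0506],.1876)
a=unscrew(a[0],-13.3,5,a[1],a[2]); print(a)
E
```

```text
cmd  12.70 yaw  12.782 t 22.21 dq7 -0.61m Fz 3.08 z 0.18762 Tz -0.174 e7 0.179
    F [ 0.9332 -4.3855  3.0756] T [-1.0575 -0.1489] c [ 0.515 -0.051] zb 0.18769
cmd  11.70 yaw  11.756 t 22.46 dq7 -0.19m Fz 1.38 z 0.18765 Tz 0.060 e7 -0.023
    F [ 0.9282 -2.4546  1.3756] T [-0.6628 -0.2379] c [ 0.5151 -0.0512] zb 0.18773
cmd   6.70 yaw   6.793 t 22.71 dq7 -0.69m Fz 2.05 z 0.18789 Tz -0.426 e7 0.324
    F [ 0.6543 -0.2547  2.0471] T [-0.0646  0.0277] c [ 0.5152 -0.0513] zb 0.18779
cmd   1.70 yaw   1.890 t 22.96 dq7 -1.72m Fz -0.43 z 0.18815 Tz -0.370 e7 0.276
    F [-0.9171  1.2319 -0.4288] T [0.3805 0.086 ] c [ 0.5151 -0.0511] zb 0.18778
cmd  -3.30 yaw  -3.081 t 23.21 dq7 -2.20m Fz -0.28 z 0.18841 Tz -0.311 e7 0.231
    F [-0.7474  2.9278 -0.2825] T [0.6142 0.1456] c [ 0.515  -0.0509] zb 0.18777
cmd  -8.30 yaw  -8.094 t 23.46 dq7 -2.28m Fz -1.58 z 0.18866 Tz -0.332 e7 0.222
    F [-0.1709  3.8271 -1.581 ] T [0.6819 0.0526] c [ 0.515  -0.0505] zb 0.18773
cmd -13.30 yaw -13.103 t 23.71 dq7 -2.38m Fz -2.17 z 0.18891 Tz -0.272 e7 0.195
    F [-0.6848  3.1727 -2.1677] T [0.6361 0.0616] c [ 0.5149 -0.0502] zb 0.18766
(-13.3, array([ 0.5149, -0.0502]), np.float64(0.1876611523573645))
```

```bash
python3 - <<'E'
from h import *
a=unscrew(-13.3,-46.3,5,[.5149,-.0502],.18766)
a=unscrew(a[0],-62.5,3,a[1],a[2]); print(a)
E
```

```text
cmd -18.30 yaw -18.116 t 23.96 dq7 -2.42m Fz -2.42 z 0.18914 Tz -0.240 e7 0.175
    F [-0.8328  1.6923 -2.4183] T [0.4575 0.1064] c [ 0.5148 -0.05  ] zb 0.18759
cmd -23.30 yaw -23.123 t 24.21 dq7 -2.44m Fz -2.39 z 0.18940 Tz -0.262 e7 0.142
    F [-0.667   1.4457 -2.3898] T [0.2681 0.1242] c [ 0.5148 -0.0499] zb 0.18752
cmd -28.30 yaw -28.107 t 24.46 dq7 -2.53m Fz -1.25 z 0.18963 Tz -0.192 e7 0.116
    F [-0.7023  1.9394 -1.2526] T [0.2936 0.1279] c [ 0.5147 -0.0497] zb 0.18748
cmd -33.30 yaw -33.112 t 24.71 dq7 -2.50m Fz -1.36 z 0.18987 Tz -0.202 e7 0.108
    F [-1.1828  0.4599 -1.3621] T [0.2283 0.041 ] c [ 0.5146 -0.0496] zb 0.18744
cmd -38.30 yaw -38.098 t 24.96 dq7 -2.53m Fz -2.14 z 0.19013 Tz -0.215 e7 0.084
    F [-0.0983  1.4907 -2.1413] T [ 0.2356 -0.0591] c [ 0.5146 -0.0495] zb 0.18737
cmd -43.30 yaw -43.087 t 25.21 dq7 -2.65m Fz -2.07 z 0.19038 Tz -0.158 e7 0.029
    F [ 0.3979  1.0653 -2.0662] T [ 0.1898 -0.128 ] c [ 0.5146 -0.0494] zb 0.18731
cmd -46.30 yaw -46.147 t 25.46 dq7 -1.93m Fz 0.61 z 0.19046 Tz -0.053 e7 0.009
    F [0.5803 1.1763 0.6136] T [ 0.1545 -0.1457] c 
[... 367 characters left out ...]
55.202 t 26.21 dq7 -1.29m Fz 0.96 z 0.19089 Tz -0.040 e7 -0.013
    F [ 0.5635 -0.0268  0.9569] T [-0.0666 -0.1534] c [ 0.5148 -0.0492] zb 0.18741
cmd -58.30 yaw -58.206 t 26.46 dq7 -1.26m Fz 0.74 z 0.19102 Tz -0.039 e7 -0.017
    F [ 1.6111 -0.8884  0.7373] T [-0.1508 -0.2216] c [ 0.5149 -0.0493] zb 0.18743
cmd -61.30 yaw -61.193 t 26.71 dq7 -1.29m Fz -0.22 z 0.19117 Tz -0.060 e7 -0.026
    F [ 0.789  -0.5669 -0.2212] T [-0.1691 -0.2561] c [ 0.515  -0.0494] zb 0.18742
cmd -62.50 yaw -62.465 t 26.96 dq7 -0.39m Fz 0.26 z 0.19119 Tz 0.010 e7 -0.021
    F [0.629  0.3931 0.2601] T [-0.0305 -0.1744] c [ 0.5151 -0.0493] zb 0.18743
(-62.5, array([ 0.5151, -0.0493]), np.float64(0.18743270816357777))
```

```bash
cat >> h.py <<'E'
def lift(d,c,z,n,dz=.001,lim=-14):
    for i in range(n):
        z+=dz; s=turn2(d,z=z,c=c); print("   F",s["force"],"T",s["torque"])
        if s["force"][2]<lim: print("BLOCK"); return False,z
    return True,z
E
python3 - <<'E'
from h import *
a=unscrew(-62.5,-65,2.5,[.5150,-.0493],.18743)
print(lift(-65,a[1],.18743+5e-5*78.7,3))
E
```

```text
cmd -65.00 yaw -64.938 t 27.21 dq7 -0.72m Fz -0.19 z 0.19132 Tz -0.017 e7 -0.037
    F [ 1.2642 -0.7402 -0.193 ] T [-0.0141 -0.2883] c [ 0.5151 -0.0494] zb 0.18742
cmd -65.00 yaw -64.973 t 27.46 dq7 -0.33m Fz -0.76 z 0.19229 Tz -0.025 e7 0.002
   F [ 0.6351 -0.8959 -0.757 ] T [-0.0688 -0.1725 -0.0255]
cmd -65.00 yaw -64.997 t 27.71 dq7 -0.12m Fz -1.58 z 0.19338 Tz 0.028 e7 0.003
   F [ 1.1937 -0.4325 -1.5832] T [-0.0675 -0.1293  0.0284]
cmd -65.00 yaw -64.999 t 27.96 dq7 -0.00m Fz -1.23 z 0.19441 Tz -0.068 e7 0.004
   F [ 0.8086 -0.2582 -1.2261] T [-0.1053 -0.0837 -0.0684]
(True, 0.194365)
```

```bash
python3 - <<'E'
from h import *
r.servo_line([.5151,-.0494,.215],vel=.05); p("l1")
r.servo_line([.5151,-.0494,.265],vel=.1); p("l2")
r.reach([.4790,-.332,.225],R0); p("over")
r.servo_line([.4790,-.332,.165],vel=.1); s=p("near")
for n,(x,y,w,h,k) in {"side":(220,180,160,200,3),"scene":(100,100,160,150,4)}.items():
    im=optics.read_camera(n); save(n+"3",cv2.resize(im[y:y+h,x:x+w],None,fx=k,fy=k,interpolation=cv2.INTER_CUBIC))
p("")
E
```

```text
l1 28.52 [ 0.515  -0.0493  0.2153] [-0.657   0.7527 -1.6903] [-0.0595  0.003  -0.0388] 0.0604
l2 29.18 [ 0.5147 -0.0493  0.2646] [-0.3935  0.411  -1.271 ] [ 0.0622 -0.0013  0.045 ] 0.0604
over 30.39 [ 0.4796 -0.3305  0.2247] [ 1.2843  1.1478 -1.7942] [ 0.0402 -0.0325 -0.0368] 0.0602
near 31.14 [ 0.4796 -0.3319  0.1654] [-0.3901  0.1306 -1.5996] [-0.0334  0.0239 -0.0179] 0.0603
 31.24 [ 0.4796 -0.3322  0.1658] [-0.4023  1.228  -1.1597] [-0.0148  0.0407 -0.0289] 0.0606
```

View pics/side3.png

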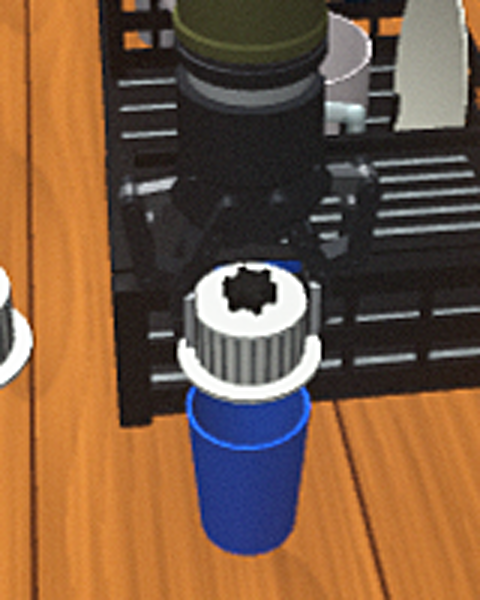

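View pics/scene3.png

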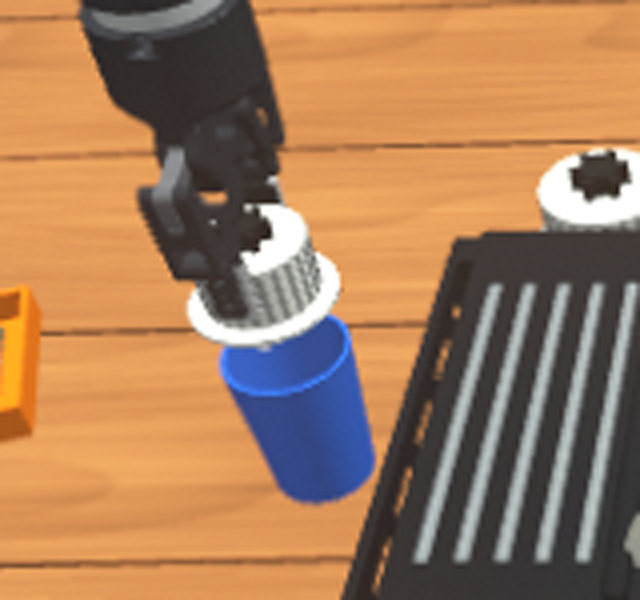

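```bash
python3 - <<'E'
from h import *
N=np.nan
sd=[("side",-.018,.040,cc(220,180,3,[177,322,N,402]),None),("side",.018,.031,cc(220,180,3,[194,308,263,N]),None)]
sc=[("scene",-.018,.040,cc(100,100,4,[187,341,N,346]),None)]
print("col",*fit(sd+sc,[.48,-.33,.155]))
cd=[("side",0,.036,cc(220,180,3,[187,310,N,447]),None)];cs=[("scene",0,.036,cc(100,100,4,[221,350,N,396]),None)]
print("cup",*fit(cd+cs,[.48,-.33],.095)); print(fit(cd+cs,[.48,-.33,.095])[0])
E
```

```text
col [ 0.4795 -0.3326  0.1527] [ 0.5603 -0.235  -0.5144 -0.0743 -0.3864  0.4058  0.1628 -0.4088  0.1508]
cup [ 0.479  -0.3314] [-0.3396  0.3421 -0.131  -0.464   0.3673 -0.0888]
[ 0.479  -0.3313  0.0946]
```

```bash
python3 - <<'E'
from h import *
c=[.4785,-.3313]
r.servo_line([*c,.136],vel=.06); p("")
z=.136
while z>.122:
    z-=.0008; r.servo_line([*c,z],vel=.01); s=p("%.4f"%z)
    if s["force"][2]>1.5: break
im=optics.read_camera("side"); save("side4",cv2.resize(im[180:380,220:380],None,fx=3,fy=3,interpolation=cv2.INTER_CUBIC))
E
```

```text
31.88 [ 0.4785 -0.3313  0.1357] [ 0.1078 -0.5803 -1.6211] [-0.0027 -0.0409  0.0054] 0.06
0.1352 32.12 [ 0.4787 -0.3314  0.1355] [-0.5382  0.3247 -1.1369] [ 0.0364  0.0132 -0.0593] 0.0604
0.1344 32.38 [ 0.4785 -0.3313  0.1344] [-0.3803  0.6097 -1.4272] [0.0096 0.0246 0.0161] 0.0603
0.1336 32.62 [ 0.4785 -0.3313  0.1336] [ 0.1896  0.5587 -2.8398] [ 0.0392  0.0037 -0.0055] 0.06
0.1328 32.88 [ 0.4785 -0.3313  0.1327] [-0.1461  0.4572 -0.9028] [0.0048 0.0224 0.0291] 0.0604
0.1320 33.12 [ 0.4785 -0.3313  0.1319] [-0.2421 -1.359  -1.6075] [0.0192 0.0255 0.0356] 0.0604
0.1312 33.38 [ 0.4785 -0.3313  0.1312] [-0.2709  0.1327 -0.3947] [ 0.0143 -0.0034  0.0248] 0.0601
0.1304 33.62 [ 0.4785 -0.3313  0.1303] [-0.1961 -0.3593 -0.8907] [0.0152 0.0399 0.0132] 0.0603
0.1296 33.88 [ 0.4785 -0.3313  0.1295] [ 0.4389 -0.286  -1.3754] [0.0098 0.0107 0.0333] 0.0598
0.1288 34.12 [ 0.4785 -0.3313  0.1288] [ 0.9234 -1.0021 -2.051 ] [0.0131 0.0331 0.0127] 0.0602
0.1280 34.38 [ 0.4785 -0.3313  0.128 ] [ 0.4384  0.1927 -1.3685] [ 0.0394 -0.0017  0.0495] 0.0606
0.1272 34.62 [ 0.4785 -0.3313  0.1278] [-0.8611  0.8982  4.5117] [ 0.1761  0.4474 -0.0183] 0.0602
```

View pics/side4.png

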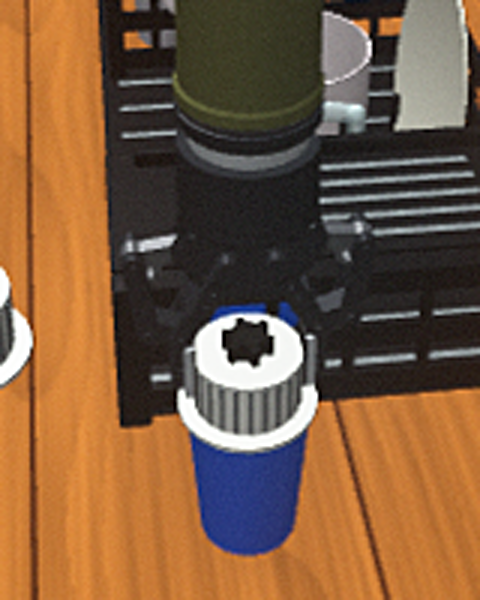

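```bash
python3 - <<'E'
from h import *
r.servo_line([.4785,-.3313,.1276],vel=.01)
hand.ungrasp(); p("open")
r.servo_line([.4785,-.3313,.20],vel=.08); p("up")
r.reach([.56,-.2,.32],R0); p("away")
for n,(x,y,w,h,k) in {"side":(220,180,160,200,3),"scene":(100,100,160,150,4)}.items():
    im=optics.read_camera(n); save(n+"5f",im); save(n+"5",cv2.resize(im[y:y+h,x:x+w],None,fx=k,fy=k,interpolation=cv2.INTER_CUBIC))
E
```

```text
open 35.3 [ 0.4785 -0.3313  0.1274] [ 0.095  -0.5105 -0.8382] [ 0.0046 -0.0016 -0.0301] 0.0857
up 36.36 [ 0.4781 -0.3311  0.1995] [-0.3702  0.2467  0.2326] [-0.0266  0.0388 -0.0159] 0.0859
away 37.16 [ 0.5584 -0.2018  0.3187] [-0.3143 -0.9555  0.2842] [-0.0384  0.0202 -0.0081] 0.0854
```

View pics/side5.png

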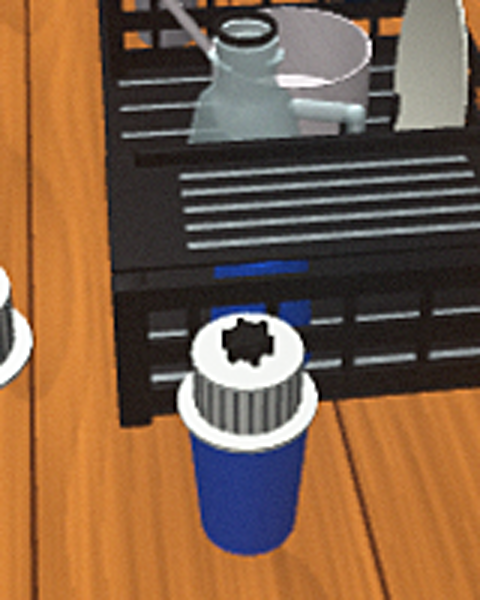

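View pics/scene5f.png

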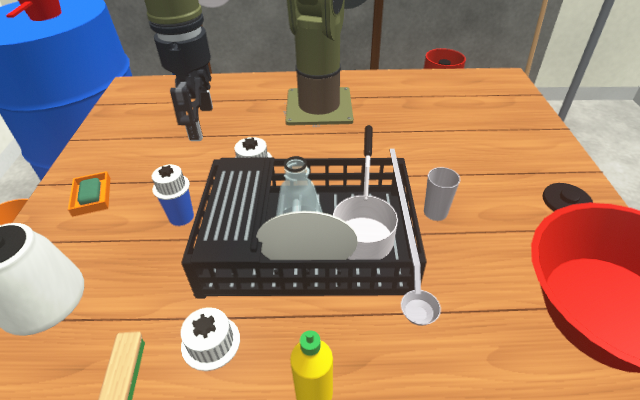

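View pics/scene5.png

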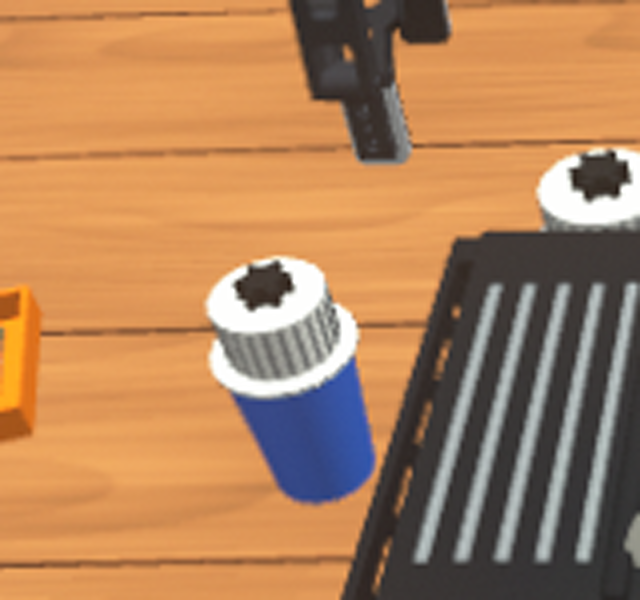

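```bash
python3 - <<'E'
from h import *
p(""); r.job_done()
E
```

```text
37.26 [ 0.558  -0.2025  0.3182] [-0.7243  0.0761  0.1401] [-0.0156  0.018  -0.0138] 0.0853
the job is handed in; nothing more can be done
```

The blade unit is off the jar and sitting blades down on the upright blue cup. I handed the job in at 37.3 s, and no verdict is reported.

- **Finding the stop:** I turned the collar a few degrees each way. The collar rises when turned clockwise seen from above, so it is a left-hand thread. Counter-clockwise it met the stop about 12.5° from the start. The wrist torque climbed to 0.98 N m against at most 0.7 N m of drag, which is roughly 7–14 N on the glass by the given ratio. That stop force is worked out from the torque, not measured directly.
- **Unscrewing and lifting:** I turned it clockwise about 77.5° back from the stop, following the climb. It lifted off with only the unit's weight on the wrist, about 1.5 N. The sideways force was about 5.5 N at most (while tightening), and the torque fell steadily on the way.
- **Setting down:** It touched the cup's rim at about 5 N, and then I released it and moved the arm away.

The last pictures from the scene and side cameras show the unit level and centred on the standing cup. Measured from the pictures just before the set-down, the two axes were about 1.5 mm apart, and I shifted the target to take that out. The ladle, saucepan, tumbler and second cup look unmoved, but I judged that by eye only. One disagreement: the picture fit put the collar 2 mm lower in the grip than the height at which it actually touched the cup. No other check failed.

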